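Hook and snap the retaining bar onto a drill cassette

ROBOT

A 6-joint arm with a two-finger parallel gripper is mounted at the origin on the work surface. World frame = base frame: x ahead of the robot, y to its left, z up, the work surface at z = 0. Lengths are in m, angles in rad, forces in N, time in s.
With the tool pointing down it reaches from about 0.375 to 0.925 m from the base axis. Payload 5.7 kg.
Tool frame: the origin (TCP) lies on the centre line of the jaws, within the pads' length; the fingertips stand 17 mm ahead of it and the grasp point (between the pads) lies 2 mm behind it; z points along the fingers, y is the direction in which the jaws open and shut (so a half turn about z gives the same grasp; the last joint's range is limited). The gripper opens to 88 mm and grips with 3 to 60 N. Pads are 20 mm wide; open, the fingers measure 115 mm over their backs; the gripper's body (75 mm by 178 mm) begins 61 mm behind the grasp point.
Start: joints at [1.228, 0.359, 1.51, -0, 1.272, -0.115], TCP at [0.135, 0.584, 0.24] pointing down, gripper open.
Joint ranges: [-2.97, 2.97], [-1.01, 2.36], [0.21, 2.38], [-0.96, 4.11], [0.2, 2.71], [-2.98, 2.98]. Speed limits (rad/s): [2.39, 2.39, 3.14, 3.14, 3.14, 3.14].

INTERFACE

Orientations are given as a unit quaternion [w, x, y, z].
In Python, from bench import goto, movel, goto_joints, set_gripper, pause, inverse_kinematics, grab_frame, camera_model, IKError, job_done, search_frame, outline_of, get_time_s, get_joint_pos, get_dq, get_tau, get_tcp_pos, get_eef_rot, get_contact_force, get_moment, get_gripper_width gives the robot as it stands. The module is installed in compiled form; this text tells all that it offers. Calls block until the motion is done:
- goto(position, orientation): joint-space move of the TCP to a pose.
- movel(position, ori=None, speed=0.15, guard=None): straight line of the TCP; ori=None keeps the orientation; speed is the mean speed in m/s. With guard (N) it stops when the force on the tool has changed by that much, and returns True; else False.
- goto_joints(angles): joint-space move.
- set_gripper(opening, f_grip=None): finger opening in m; f_grip is the grip in N (None keeps the last); returns when the fingers have stopped.
- pause(seconds).
- inverse_kinematics(position, orientation): joint angles nearest the present ones, or None.
- grab_frame(name): name is "side" or "top" or "wrist"; returns (picture, depth): 384x512x3 uint8, red, green, blue; 384x512 float32, m along the optical axis (not along the pixel's ray), 0 where there is no reading.
- camera_model(name): a dict with "K" (3x3 intrinsics, pixels), "rvec" (rotation vector, rad) and "tvec" (3), from world to camera coordinates, as OpenCV has them. Camera axes: x right, y down, z forward; pixel columns grow to the right and rows downward; lengths in m; the calibration is good to about 2 mm. A picture is of the moment at which its call begins: read the wrist's pose just before it. camera_model takes no time and is no camera call; for the wrist camera it gives the pose at the moment of the call.
A pose or a line that the arm cannot do raises IKError and nothing moves.
- job_done(): hands the job in, once; it reports no verdict.
Trained networks look in the newest picture that a camera, given by its name, has taken for a name from the list of things; names that differ only in an ending like _2 or _b are one class to them, and where a whole thing is asked for, a point or a joint stands for the part that bears it (a point fixed in the world has none). Each returns a list of dicts, best first, with "confidence" (0 to 1); they miss things now and then, are a little off and sometimes report something else, mostly with a low value. They report only what shows in the picture. A call takes as long as a camera call. They do not tell look-alikes from the thing itself.
- search_frame(camera, name): "point" ([x, y, z] in m, in world coordinates, good to about 4 mm: the middle of the surface that is visible of it).
- outline_of(camera, name): "mask" (384x512 bool, what is visible of it).
Readings, each from a call of its own:
- get_time_s(): time.
- get_joint_pos(): joint angles.
- get_dq(): joint speeds.
- get_tau(): joint torques, N m.
- get_tcp_pos(): TCP position.
- get_eef_rot(): TCP orientation.
- get_contact_force(): force on the tool from outside, world axes, zero at the start.
- get_moment(): the same for the moment, N m.
- get_gripper_width(): finger opening in m.
Only numpy, scipy, OpenCV 4.12 (cv2) and the standard library are available. Lean on these libraries where they do the work, as an engineer would, in place of code of your own. Each camera call takes 0.05 s, during which the arm holds its last target.

TASK

Make the open drill cassette ready for the steriliser by fitting its loose steel retaining bar over the drills: with the tail held up, pass the oblong eye over the stud's wide head and draw the bar back so its nose is under the head, lay it down level with the tail's notches over the two locating pins, and press the tail down until the spring clip snaps over it. The stud's bracket is adjustable, so feel for the stem; work gently, with the bar never bearing on the cassette with more than about 20 N (two kilos), and leave the other things where they are. Let go at the end.

Things in the scene. Friction and masses are not known exactly. Their poses are not given: they have to be found in the camera images.
- cassette: open steel drill cassette, 230 x 96 mm (y -30 to +66), walls 34 mm high; it cannot be moved. Origin on the table under the bar's line; x along that line from the stud (about x = -74) to the spring clip (x = +80), y to the side compartment, z up. The bar's underside comes to rest at z = 46 mm on a shoulder below the stud and a ledge near the clip; drills between them reach z = 42
- stud (a point): nominal place of the stud: on the stem's axis, at the head's underside (cassette x -74.5, y 0, z 55 mm). Its bracket is clamped up to 5.5 mm nearer to or farther from the clip than this point shows: feel for the stem. Stem 10 mm diameter; brass head with round ends, 40 mm along x, 14 along y, 4 thick. Shoulder 9 mm below it, 36 wide, from 5 mm noseward to 14 mm clipward of the stem's axis; free room beyond
- pins (a point): midway between two brass locating pins on the ledge, at ledge level (cassette x 67, y 0, z 46 mm). The pins stand at y = +14.5 and -14.5 mm, 6 mm diameter, 13 mm tall, domed tops. The ledge is 22 mm along x, 44 mm wide
- seat (a point): where bar_tail lies when the bar is home (cassette x 80, y 0, z 46 mm), but for the pins' play of 1.25 mm lengthwise and 1.5 mm sideways; axes as cassette
- clip (a joint): spring clip at the tail end: upright steel leaf 12 mm wide, bent towards the stud. 0 rad at rest, grows as pushed away from the bar, 0.03 to 0.15 while the tail passes. Its bend is 2.4 mm above the seated bar's top and overhangs its end by 3 mm; above it the leaf leans outward as a lead-in to 15 mm above the bar. Snapping in takes 4 to 12 N downward. Before the snap the tail stands 4 mm or more too high
- bar: loose steel retaining bar, 0.10 to 0.19 kg, 175 x 36 x 3 mm with a black grip; lies flat, grip up, at the start. Origin on the plate's underside, centre line; x from the nose end (-87 mm, eye end) to the tail end (+88), z up. Home: origin at cassette x -8, y 0, z 46 mm, axes parallel. Notches 8.5 mm long, 8 deep in both edges at x = 75 mm take the pins.
- bar_eye (a point): centre of the oblong eye, underside (bar x -64 mm). Eye 28 mm along the bar, 20 across, corners cut by 3 to 4 mm. Shorter than the head, it passes only tilted: tail up about 0.45 rad, nose down past the head's end, bar drawn towards the clip until the eye's nose edge (bar x -78) is 0 to 1.5 mm from the stem, then levelled; then moved lengthwise to meet the pins
- bar_nose (a point): top face of the 9 mm long nose strip beyond the eye, in its middle (bar x -82.5, z 3 mm)
- bar_tail (a point): middle of the tail end's lower edge (bar x 88, z 0 mm)
- bar_grip (a point): grasp point in the black grip (bar x 50, z 27 mm): a block 34 mm along the bar, 12 mm thick across it, 33 mm high above the plate, top 36 mm above the underside. Pinch it across its 12 mm; its top may also be pressed on
- vial: a loose screw-top glass vial, 21 mm across, 35 mm tall, orange cap; origin under its centre (leave alone)
- vial_tray: the same with a blue cap, standing in the cassette's side compartment (leave alone)
- jaw: bone-coloured practice lower jaw, about 85 x 105 x 55 mm; origin at table level inside the arch (leave alone)
- water: water bottle, 62 mm across, 190 mm tall; origin under its centre (leave alone)
- ratchet: small steel wrench, 110 mm long, lying flat (leave alone)
- driver: screwdriver-like hand driver, 130 mm long, lying (leave alone)
- dish: round steel dish, 90 mm across, 28 mm high; origin under its centre (leave alone)
Things that resemble listed ones, but are neither listed nor needed, are in the scene too. What is shaped like the bar but turquoise is not meant.

How it is judged:
On the way, in this order (a step that is already met when the one before it is completed fails the run):
1. the tilted bar's nose is hooked under the stud's head (z of bar_nose in the frame of cassette below 0.0555 m and x of bar_nose in the frame of cassette above -0.0932 m and y of bar_nose in the frame of cassette between -0.006 and 0.006 m and angle between bar's own z axis and vertical above 0.14 rad), for 0.1 s.
2. the bar lies level at the cassette with its nose still under the head (z of bar_nose in the frame of cassette below 0.0555 m and x of bar_nose in the frame of cassette above -0.0932 m and y of bar_nose in the frame of cassette between -0.006 and 0.006 m and angle between bar's own z axis and vertical below 0.09 rad and z of bar_tail in the frame of cassette below 0.062 m), for 0.1 s.
At the end, for the whole second after the job is handed in: Bar released, still and level (0.04 rad) on its brackets: nose strip under the head, its middle 11 to 18.7 mm noseward of point stud and within 6 mm sideways; bar_tail within 2.5 mm lengthwise, 4 mm sideways and 2 mm in height of seat, under the clip, which has sprung back (below 0.06 rad) (z of bar_nose in the frame of cassette below 0.0555 m and x of bar_nose in the frame of cassette between -0.0932 and -0.0855 m and y of bar_nose in the frame of cassette between -0.006 and 0.006 m and angle between bar's own z axis and vertical below 0.04 rad and z of bar_tail in the frame of cassette between 0.044 and 0.0485 m and x of bar_tail in the frame of cassette between 0.0775 and 0.0825 m and y of bar_tail in the frame of cassette between -0.004 and 0.004 m and value of joint clip below 0.06 rad and linear speed of bar below 0.01 m/s); the robot touches nothing.
It fails at once if the bar bears on the cassette with more than 20 N (contact force between bar and cassette above 20 N).
It fails at once if a bystander is moved by more than 20 mm (distance of any of vial, vial_tray, jaw, water, ratchet, driver, dish from where it was at the start of the episode above 0.02 m).
It also fails if it takes over 69 s, if anything falls off the work surface, if the arm or the gripper's body presses on something with over 40 N, if the wrist force passes 120 N, or if a joint passes its speed limit or range.

## Working session

There is one attempt and no reset: what is moved stays moved. The work goes in short steps, each a Python script; the robot and the scene stay as the last script left them, time stands still between calls to the robot, and variables do not carry over. Pictures are saved under pics/ and viewed, and the job is handed in when it is done.

```bash
ls; mkdir -p pics; python3 - <<'E'
from bench import *
import cv2,numpy as np
print(get_time_s())
for n in ["side","top","wrist"]:
    p,d=grab_frame(n); cv2.imwrite(f"pics/{n}0.png",cv2.cvtColor(p,cv2.COLOR_RGB2BGR)); np.save(f"pics/{n}0d.npy",d)
    m=camera_model(n); print(n,m)
    for k in ["cassette","bar","bar_grip","clip"]:
        print(k,[(np.round(r["point"],4).tolist(),round(r["confidence"],2)) for r in search_frame(n,k)])
print(get_time_s(),get_contact_force())
E
```

```text
pics
0.0
side {'K': array([[448.33427426,   0.        , 251.37427899],
       [  0.        , 448.33427426, 197.8888424 ],
       [  0.        ,   0.        ,   1.        ]]), 'rvec': array([ 0.18375088, -2.85612256,  1.1881327 ]), 'tvec': array([0.54504238, 0.07484977, 1.37027265])}
cassette [([0.5249, -0.2023, 0.0022], 0.65)]
bar [([0.3129, -0.2426, 0.0059], 0.86), ([0.5256, -0.1974, 0.0007], 0.79), ([0.3053, 0.2416, 0.0007], 0.76), ([0.7302, -0.2136, 0.0008], 0.55)]
bar_grip [([0.303, 0.2378, 0.0055], 0.8), ([0.5261, -0.2003, 0.0019], 0.75), ([0.7321, -0.2151, 0.0042], 0.6), ([0.3122, -0.2389, 0.0033], 0.54)]
clip []
top {'K': array([[371.81068817,   0.        , 254.24796797],
       [  0.        , 371.81068817, 191.01986901],
       [  0.        ,   0.        ,   1.        ]]), 'rvec': array([ 2.10939634, -2.11837599,  0.17710548]), 'tvec': array([0.03460325, 0.53943998, 1.06747173])}
cassette [([0.5653, 0.2374, 0.0089], 0.87), ([0.5136, -0.1956, 0.0054], 0.74)]
bar [([0.5123, -0.1966, 0.0007], 0.89), ([0.3005, 0.2367, 0.0036], 0.82), ([0.7278, -0.2146, 0.0043], 0.63), ([0.3047, -0.2341, 0.0058], 0.56)]
bar_grip [([0.5212, -0.1987, 0.0048], 0.97), ([0.2985, 0.236, 0.004], 0.87), ([0.7236, -0.213, 0.0019], 0.68), ([0.3096, -0.2351, 0.0059], 0.64)]
clip [([0.517, -0.1955, 0.0042], 0.73), ([0.5643, 0.2387, 0.0107], 0.57)]
wrist {'K': array([[267.07534909,   0.        , 254.63923179],
       [  0.        , 267.07534909, 192.09022466],
       [  0.        ,   0.        ,   1.        ]]), 'rvec': array([-2.27834993, -1.81137441, -0.25601818]), 'tvec': array([-0.60057749, -0.03453183,  0.39182126])}
cassette []
bar []
bar_grip []
clip []
0.75 [ 0.20216609 -0.61920853 -0.33015966]
```

View pics/top0.png

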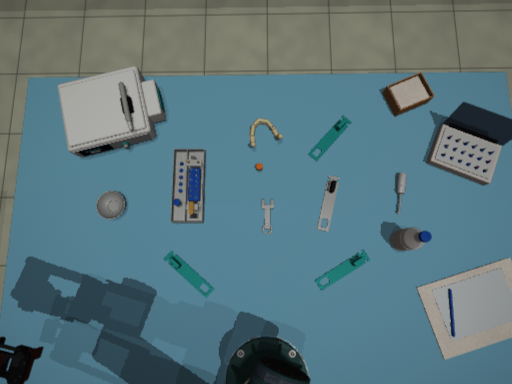

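View pics/side0.png

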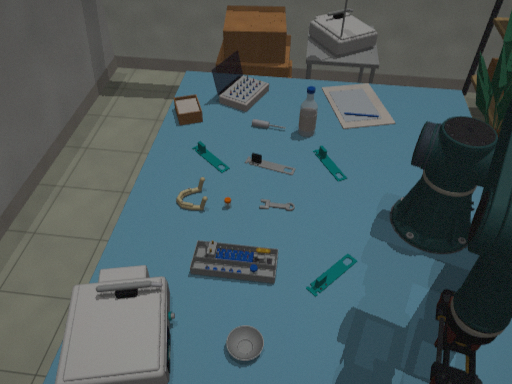

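View pics/wrist0.png

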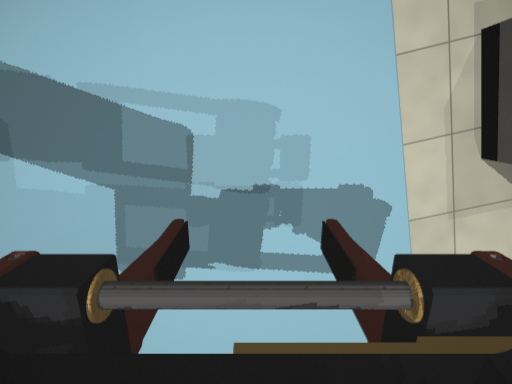

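```bash
cat > h.py <<'E'
from bench import *
import cv2,numpy as np
from scipy.spatial.transform import Rotation as R
def q2R(q): return R.from_quat(np.r_[q[1:],q[0]])
def R2q(r):
    a=r.as_quat(); return np.r_[a[3],a[:3]]
def down(yaw): # tool z down, tool x at yaw in world
    return R.from_euler('z',yaw)*R.from_euler('x',np.pi)
def pix2w(cam,u,v,z=None,m=None,depth=None):
    m=m or camera_model(cam);K=m["K"];Rm=cv2.Rodrigues(m["rvec"])[0];t=m["tvec"].ravel()
    ray=np.linalg.inv(K)@np.array([u,v,1.]); c=-Rm.T@t; d=Rm.T@ray
    if depth is not None: return c+d*depth
    return c+d*(z-c[2])/d[2]
def proj(m,P):
    return cv2.projectPoints(np.asarray(P,float).reshape(-1,3),m["rvec"],m["tvec"],m["K"],None)[0].reshape(-1,2)
def save(n,p): cv2.imwrite(f"pics/{n}.png",cv2.cvtColor(p,cv2.COLOR_RGB2BGR))
E
python3 - <<'E'
from h import *
for n,(x,y,w,h) in {"top":(150,130,80,110),"side":(170,220,130,80)}.items():
    p=cv2.imread(f"pics/{n}0.png")[y:y+h,x:x+w]; cv2.imwrite(f"pics/{n}0_cas.png",cv2.resize(p,None,fx=5,fy=5,interpolation=cv2.INTER_CUBIC))
p=cv2.imread("pics/top0.png")[165:240,300:360];cv2.imwrite("pics/top0_bar.png",cv2.resize(p,None,fx=7,fy=7,interpolation=cv2.INTER_CUBIC))
print(get_eef_rot(),q2R(get_eef_rot()).as_matrix().round(2))
m=camera_model("wrist");Rm=cv2.Rodrigues(m["rvec"])[0];print("cam",-Rm.T@m["tvec"],Rm.round(2))
for u,v in [(171,150),(205,150),(205,222),(172,222),(195,210),(329,203),(333,178),(323,230)]: print(u,v,pix2w("top",u,v,.034 if u<300 else 0).round(3))
E
```

```text
[-1.38065555e-05  1.13669363e-01  9.93518634e-01 -1.98790956e-05] [[-0.97  0.23 -0.  ]
 [ 0.23  0.97 -0.  ]
 [ 0.   -0.   -1.  ]]
cam [0.06188913 0.60217352 0.38600442] [[ 0.23  0.97 -0.  ]
 [ 0.94 -0.22  0.28]
 [ 0.27 -0.06 -0.96]]
171 150 [0.675 0.293 0.034]
205 150 [0.674 0.186 0.034]
205 222 [0.449 0.181 0.034]
172 222 [0.449 0.281 0.034]
195 210 [0.485 0.213 0.034]
329 203 [ 0.51 -0.2   0.  ]
333 178 [ 0.59  -0.215  0.   ]
323 230 [ 0.426 -0.178  0.   ]
```

View pics/top0_cas.png

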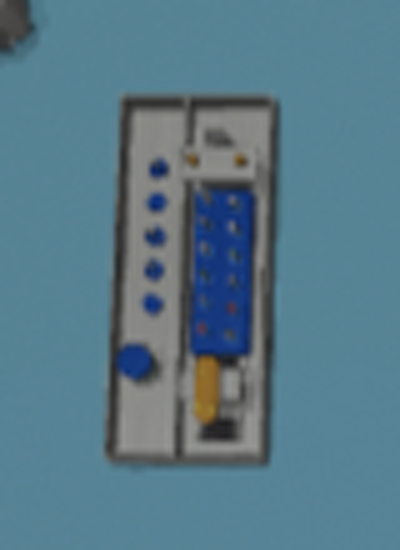

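View pics/side0_cas.png

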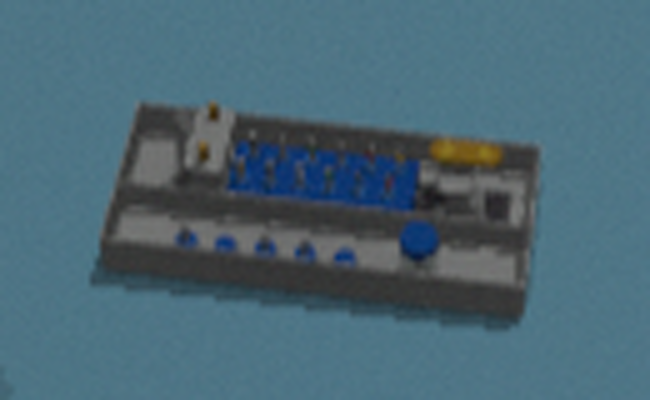

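View pics/top0_bar.png

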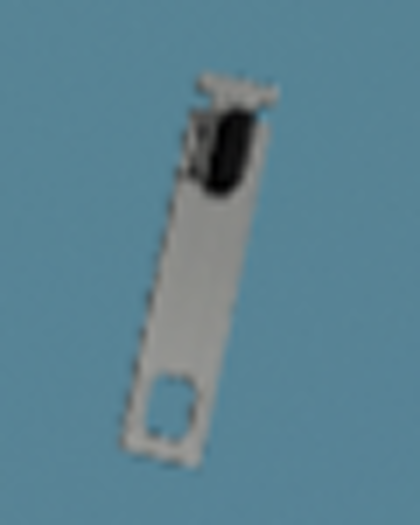

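```bash
python3 - <<'E'
from h import *
for i,(x,y,z) in enumerate([(0.555,.215,.13),(0.67,.22,.13)]):
    goto([x,y,z],R2q(down(np.pi+0.04)))
    m=camera_model("wrist"); p,d=grab_frame("wrist"); save(f"w_cas{i}",p); np.savez(f"pics/w_cas{i}.npz",d=d,**m); print(get_time_s(),get_tcp_pos())
E
```

```text
2.85 [0.554759   0.215923   0.13022474]
3.4333 [0.66880051 0.22045239 0.12949194]
```

View pics/w_cas0.png

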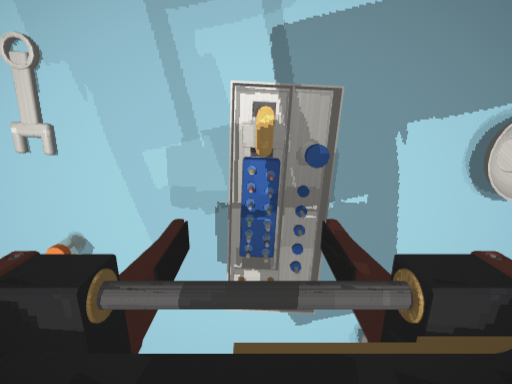

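View pics/w_cas1.png

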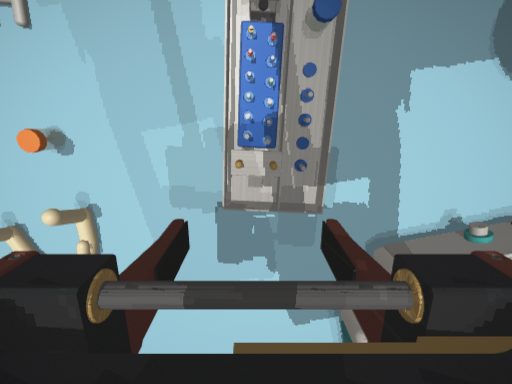

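```bash
python3 - <<'E'
import cv2
p=cv2.imread("pics/w_cas0.png")[75:175,215:345];cv2.imwrite("pics/w_cas0z.png",cv2.resize(p,None,fx=6,fy=6,interpolation=cv2.INTER_CUBIC))
p=cv2.imread("pics/w_cas1.png")[130:220,210:340];cv2.imwrite("pics/w_cas1z.png",cv2.resize(p,None,fx=6,fy=6,interpolation=cv2.INTER_CUBIC))
E
```

```text
(no output)
```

View pics/w_cas0z.png

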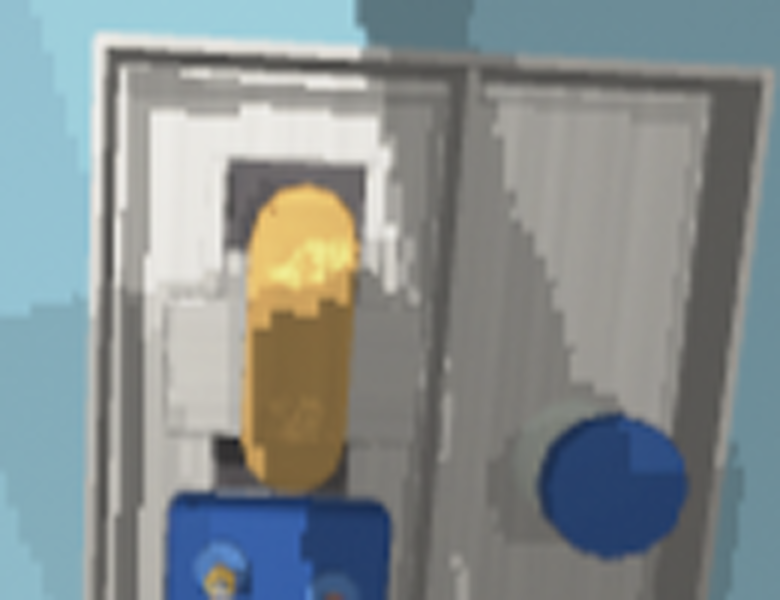

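View pics/w_cas1z.png

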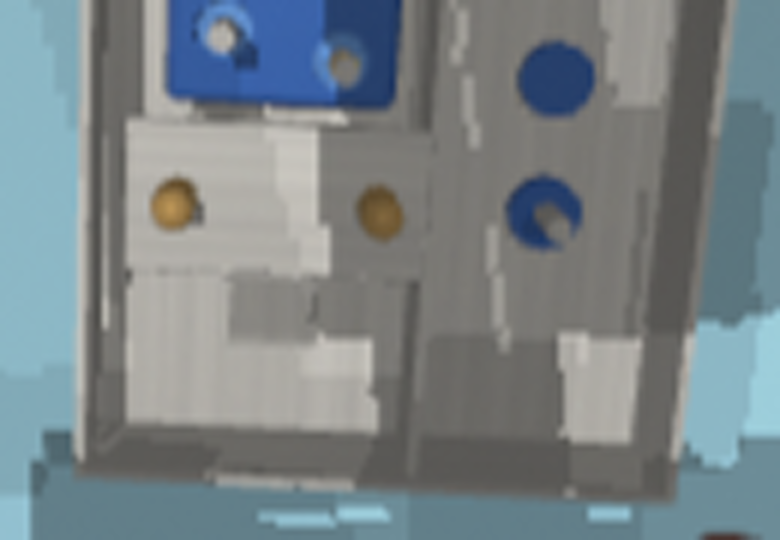

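```bash
cat > fit.py <<'E'
from h import *
from scipy.optimize import least_squares
V=[dict(np.load(f"pics/w_cas{i}.npz")) for i in range(2)]
cr=lambda i,u,v:((215,210)[i]+u/6-.42,(75,130)[i]+v/6-.42)
obs=[(0,(-115,-30,34),cr(0,97,38)),(0,(-115,66,34),cr(0,770,70)),(1,(115,-30,34),cr(1,78,470)),(1,(115,66,34),cr(1,675,497)),
(1,(67,-14.5,58.5),cr(1,175,203)),(1,(67,14.5,58.5),cr(1,380,212))]
def f(s,o):
    c,sn=np.cos(s[2]),np.sin(s[2]);x,y,z=np.array(o)/1000
    return [s[0]+c*x-sn*y,s[1]+sn*x+c*y,z]
def wpt(i,px,z):
    m=V[i];return pix2w("",*px,z=z,m=m)
if __name__=="__main__":
    def res(s): return np.concatenate([proj(V[i],f(s,o))[0]-px for i,o,px in obs])
    r=least_squares(res,[.56,.22,.04],loss='soft_l1');print(r.x,r.fun.reshape(-1,2).round(2))
    s=r.x
    def tocas(w):
        d=w[:2]-s[:2];c,sn=np.cos(s[2]),np.sin(s[2]);return np.round([1000*(c*d[0]+sn*d[1]),1000*(-sn*d[0]+c*d[1])],1)
    for i,u,v,z in [(0,298,338,59),(0,303,183,59),(0,290,492,59),(0,163,285,46),(0,163,435,46),(0,420,290,46),(0,415,440,46),(1,175,203,58.5),(1,380,212,58.5),(1,130,120,46),(1,130,270,46)]:
        print(i,u,v,tocas(wpt(i,cr(i,u,v),z/1000)))
    # depth check
    for i,u,v in [(0,298,338),(0,200,360),(1,175,203),(1,250,200)]:
        px=cr(i,u,v);d=V[i]["d"][int(round(px[1])),int(round(px[0]))];w=pix2w("",*px,m=V[i],depth=d);print("depth",w.round(4),tocas(w))
E
python3 fit.py
```

```text
[ 0.56662757  0.22105669 -0.00477545] [[-0.46 -1.29]
 [ 0.67 -1.01]
 [-0.28  0.43]
 [-0.14  0.23]
 [-0.35  0.67]
 [ 0.68  0.76]]
0 298 338 [-75.5   0. ]
0 303 183 [-95.1  -0.4]
0 290 492 [-55.1   0.1]
0 163 285 [-81.2 -18.7]
0 163 435 [-60.4 -18. ]
0 420 290 [-82.1  17.1]
0 415 440 [-61.4  18. ]
1 175 203 [ 66.4 -14.2]
1 380 212 [66.4 13.9]
1 130 120 [ 57.  -21.6]
1 130 270 [ 78.9 -21.2]
depth [0.491  0.2214 0.0609] [-75.6  -0.1]
depth [0.4953 0.2083 0.0473] [-71.3 -13.1]
depth [0.6327 0.2066 0.06  ] [ 66.2 -14.1]
depth [0.6339 0.2167 0.0487] [67.3 -4. ]
```

```bash
python3 - <<'E'
from h import *
by=-0.22
goto([.67,.1,.25],R2q(down(np.pi+by)))
goto([.595,-.21,.13],R2q(down(np.pi+by)))
m=camera_model("wrist"); p,d=grab_frame("wrist"); save("w_bar0",p); np.savez("pics/w_bar0.npz",d=d,**m); print(get_time_s(),get_tcp_pos(),get_contact_force())
E
```

```text
5.4833 [ 0.59602306 -0.20884909  0.13045681] [ 0.91233527  0.43838201 -0.09062942]
```

View pics/w_bar0.png

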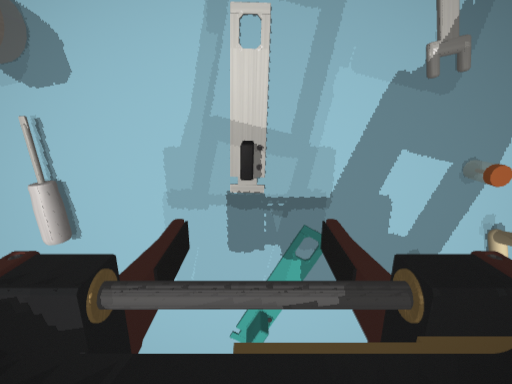

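```bash
python3 - <<'E'
import cv2
p=cv2.imread("pics/w_bar0.png")
a=cv2.resize(p[0:60,215:285],None,fx=6,fy=6,interpolation=cv2.INTER_CUBIC)
b=cv2.resize(p[135:200,215:285],None,fx=6,fy=6,interpolation=cv2.INTER_CUBIC)
import numpy as np
c=np.zeros((400,850,3),np.uint8);c[:360,:420]=a;c[:390,430:850]=b
cv2.imwrite("pics/w_bar0z.png",c)
E
```

```text
(no output)
```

View pics/w_bar0z.png

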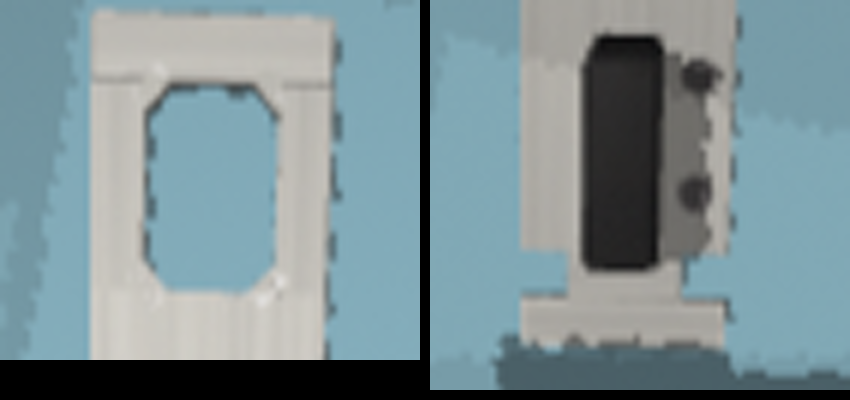

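```bash
python3 - <<'E'
from h import *
from fit import f
from scipy.optimize import least_squares
m=dict(np.load("pics/w_bar0.npz"))
A=lambda u,v:(215+u/6-.42,v/6-.42)
B=lambda u,v:(215+(u-430)/6-.42,135+v/6-.42)
obs=[((-87,-18,3),A(93,10)),((-87,18,3),A(333,17)),((88,-18,3),B(521,345)),((88,18,3),B(729,348)),
((70.75,-18,3),B(521,250)),((79.25,-18,3),B(521,297)),((70.75,18,3),B(729,253)),((79.25,18,3),B(729,298)),((-78,0,3),A(213,86)),((-50,0,3),A(208,292)),((-64,-10,3),A(147,190)),((-64,10,3),A(275,190))]
r=least_squares(lambda s:np.concatenate([proj(m,f(s,o))[0]-px for o,px in obs]),[.51,-.2,-.22],loss='soft_l1')
print(r.x,r.fun.reshape(-1,2).round(2))
s=r.x
print("grip",f(s,(50,0,27)))
# tool-frame camera offset
px=B(623,150);d=m["d"][int(px[1]),int(px[0])];print(pix2w("",*px,m=m,depth=d))
E
```

```text
[ 0.51207999 -0.19586298 -0.24229937] [[-0.32  0.22]
 [ 0.39  0.18]
 [ 0.35 -0.37]
 [-0.55 -0.1 ]
 [ 0.32 -0.35]
 [ 0.34 -0.32]
 [-0.01 -0.05]
 [-0.28  0.29]
 [-0.15 -0.22]
 [ 0.11  0.23]
 [-0.45 -0.18]
 [ 0.23  0.41]]
grip [np.float64(0.5606194368477948), np.float64(-0.2078597516681929), np.float64(0.027)]
[ 0.5581864  -0.20716686  0.03787076]
```

```bash
cat >> h.py <<'E'
CX,CY,CYAW=0.56663,0.22106,-0.00478
RC=R.from_euler('z',CYAW)
G=np.array([50,0,25.])/1000   # TCP in bar
RT=R.from_euler('z',np.pi)*R.from_euler('x',np.pi) # tool in bar
def bar2tcp(x,z,th,y=0,yaw=0,ref=(0,0)):
    """bar reference point ref=(bx,bz mm) at cassette x,y,z mm, pitch th tail up"""
    rb=R.from_euler('z',yaw)*R.from_euler('y',-th)
    p=np.array([x,y,z])/1000+rb.apply(G-np.array([ref[0],0,ref[1]])/1000)
    r=RC*rb
    return RC.apply(p)+[CX,CY,0],R2q(r*RT)
def tcp2bar(p,q,ref=(0,0)):
    rb=RC.inv()*q2R(q)*RT.inv()
    o=RC.inv().apply(np.array(p)-[CX,CY,0])-rb.apply(G-np.array([ref[0],0,ref[1]])/1000)
    X=rb.apply([1,0,0]);return np.r_[o*1000,np.arcsin(X[2]),np.arctan2(X[1],X[0])]
def state(ref=(-78,0)):
    return tcp2bar(get_tcp_pos(),get_eef_rot(),ref).round(4)
E
python3 - <<'E'
from h import *
xs=-75.5
for n,a in {"above":(xs-35,90,.45),"pre":(xs-26,50,.45),"hook":(xs-6,49.5,.45),"lv":(xs-6,50,.1),"home":(-86,46,0)}.items():
    p,q=bar2tcp(*a,ref=(-78,0)); j=inverse_kinematics(p,q); print(n,np.round(p,3),None if j is None else np.round(j,2), tcp2bar(p,q,(-78,0)).round(3))
print("ok grasp",inverse_kinematics([.5606,-.2079,.025],R2q(down(np.pi-.2423))))
print(get_joint_pos())
E
```

```text
above [0.561 0.221 0.168] [ 0.35  0.3   1.93 -0.32  0.51 -0.96] [-110.5     0.     90.      0.45    0.  ]
pre [0.57  0.221 0.128] [ 0.35  0.37  1.95 -0.38  0.42 -0.9 ] [-101.5    -0.     50.      0.45    0.  ]
hook [0.59  0.221 0.128] [ 0.33  0.39  1.92 -0.35  0.43 -0.94] [-81.5    0.    49.5    0.45   0.  ]
lv [0.61  0.221 0.088] [ 0.26  0.55  1.63 -0.03  0.87 -1.29] [-81.5  -0.   50.    0.1  -0. ]
home [0.609 0.221 0.071] [ 0.24  0.6   1.56  0.    0.98 -1.32] [-86.   0.  46.   0.   0.]
ok grasp [-0.47062126  0.61350304  1.70381177  0.          0.82427784 -1.79911759]
[-4.46594104e-01  5.11384386e-01  1.55414954e+00  4.81209050e-04
  1.07504538e+00 -1.79918314e+00]
```

All reachable. Grasp the steel bar (329,203 in top), not the turquoise ones at (329,138), (342,270), (188,273); the close crop confirmed steel with a black grip.

```bash
python3 - <<'E'
from h import *
q=R2q(down(np.pi-.2423))
set_gripper(.05,60)
goto([.5606,-.2079,.09],q)
pause(.2);print(get_tcp_pos())
print(movel([.5606,-.2079,.0255],q,speed=.06,guard=8)); pause(.2);print(get_tcp_pos(),get_contact_force(),get_time_s())
set_gripper(0,60);print(get_gripper_width(),get_tcp_pos(),get_contact_force())
movel([.5606,-.2079,.13],speed=.1); pause(.3)
print(get_contact_force(),get_moment(),get_gripper_width(),get_tcp_pos(),get_time_s())
m=camera_model("wrist"); p,d=grab_frame("wrist"); save("w_hold",p); np.savez("pics/w_hold.npz",d=d,tcp=get_tcp_pos(),q=get_eef_rot(),**m)
E
```

```text
[ 0.56243547 -0.20862824  0.09116692]
False
[ 0.56083516 -0.2080309   0.02587186] [-0.12889087  0.26181606  0.24304049] 8.1833
0.0120483759344849 [ 0.56058596 -0.20793444  0.02549991] [ 0.26237395 -0.44227922 -0.19650062]
[ 0.12774041  0.21788902 -1.30561098] [-0.01686407 -0.08182235  0.03890797] 0.01157860566034858 [ 0.56041063 -0.20784662  0.12957641] 10.35
```

View pics/w_hold.png

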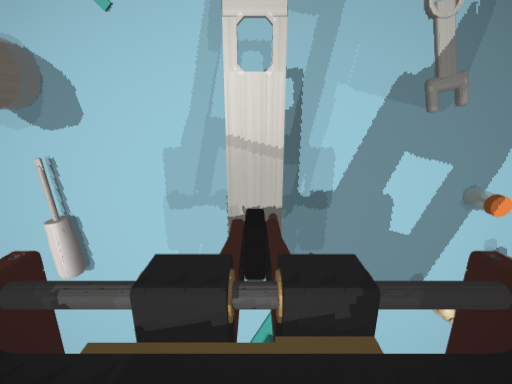

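```bash
python3 - <<'E'
from h import *
m=dict(np.load("pics/w_hold.npz"))
p=cv2.imread("pics/w_hold.png");cv2.imwrite("pics/w_holdz.png",cv2.resize(p[0:110,210:300],None,fx=6,fy=6,interpolation=cv2.INTER_CUBIC)[:600])
rb=q2R(m["q"])*RT.inv(); 
for b in [(-78,-6,3),(-78,6,3),(-50,-6,3),(-50,6,3),(-64,-10,3),(-64,10,3),(-64,-18,3),(-64,18,3)]:
    w=m["tcp"]+rb.apply(np.array(b)/1000-G); u=proj(m,w)[0]; print(b,u.round(1),((u-[210,0]+.42)*6).round(0))
E
```

```text
(-78, -6, 3) [242.7  16.4] [198. 101.]
(-78, 6, 3) [264.4  16.4] [329. 101.]
(-50, -6, 3) [243.2  71.6] [202. 432.]
(-50, 6, 3) [263.9  71.6] [326. 432.]
(-64, -10, 3) [235.9  44.7] [158. 271.]
(-64, 10, 3) [271.2  44.7] [370. 271.]
(-64, -18, 3) [221.7  44.7] [ 73. 271.]
(-64, 18, 3) [285.4  44.7] [455. 271.]
```

View pics/w_holdz.png

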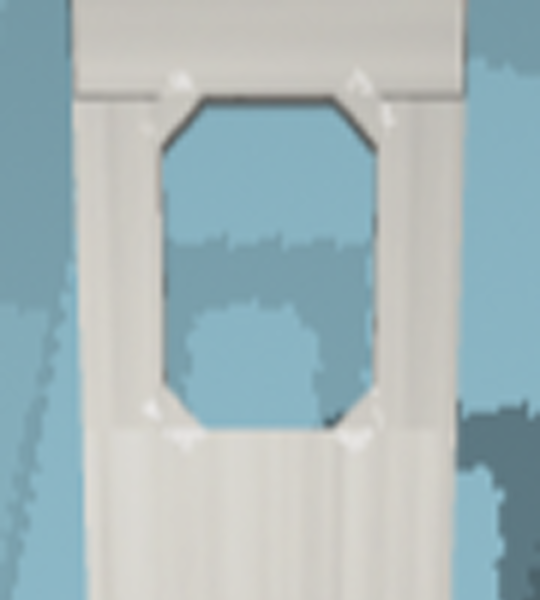

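```bash
python3 - <<'E'
from h import *
p,q=bar2tcp(-75.5-30,100,.45,ref=(-78,0))
goto([.56,-.05,.2],R2q(down(np.pi-.1)))
goto(p,q)
print(get_time_s()); pause(.3)
print(state(),get_contact_force(),get_gripper_width())
m=camera_model("wrist"); im,d=grab_frame("wrist"); save("w_ab",im); np.savez("pics/w_ab.npz",d=d,tcp=get_tcp_pos(),q=get_eef_rot(),**m)
im,d=grab_frame("side"); save("s_ab",im)
E
```

```text
12.1833
[-1.048009e+02 -7.667000e-01  1.000966e+02  4.501000e-01 -1.700000e-03] [-0.01614638 -0.20858209 -2.98138608] 0.011812419123363957
```

View pics/w_ab.png

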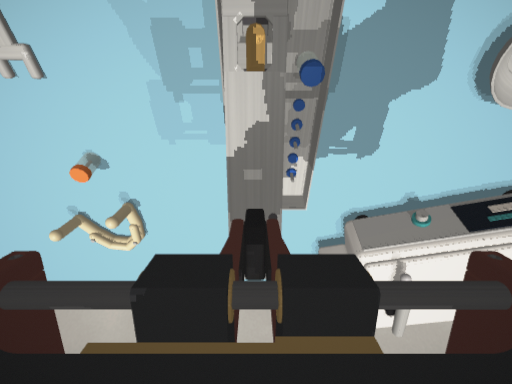

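View pics/s_ab.png

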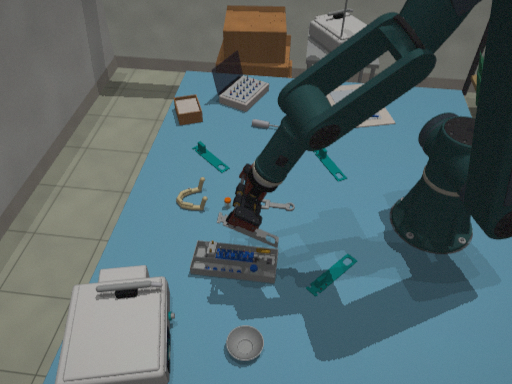

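```bash
python3 - <<'E'
from h import *
xs=-75.5
T=.47
p,q=bar2tcp(xs-27,75,T,y=-.3,ref=(-78,0)); movel(p,q,speed=.08)
p,q=bar2tcp(xs-27,50,T,y=-.3,ref=(-78,0)); print(movel(p,q,speed=.03,guard=4)); pause(.3)
print(state(),get_contact_force(),get_time_s())
m=camera_model("wrist"); im,d=grab_frame("wrist"); save("w_pre",im); np.savez("pics/w_pre.npz",d=d,tcp=get_tcp_pos(),q=get_eef_rot(),**m)
im,d=grab_frame("side"); save("s_pre",im)
cv2.imwrite("pics/w_prez.png",cv2.cvtColor(cv2.resize(im[215:290,180:290],None,fx=6,fy=6,interpolation=cv2.INTER_CUBIC),cv2.COLOR_RGB2BGR))
E
```

```text
False
[-102.3894   -0.26     50.1608    0.4703   -0.    ] [-1.15828811 -0.62968269 -1.51188179] 14.3
```

View pics/w_pre.png

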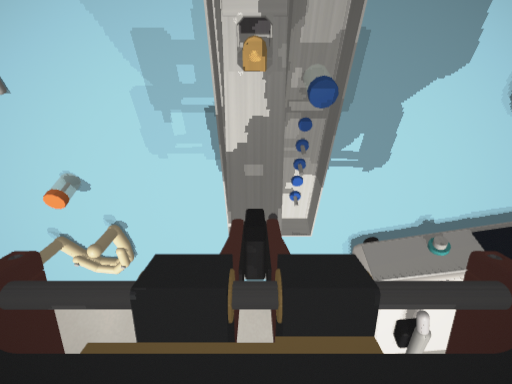

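View pics/w_prez.png

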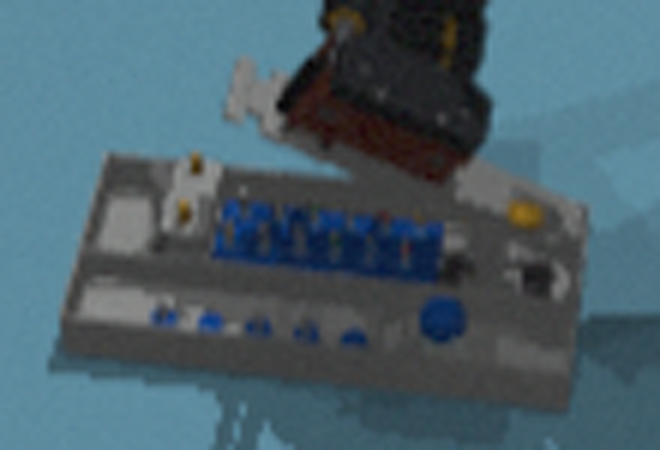

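```bash
python3 - <<'E'
from h import *
xs=-75.5;T=.47
p,q=bar2tcp(xs-12,50,T,y=-.3,ref=(-78,0)); print(movel(p,q,speed=.02,guard=3.5)); pause(.2)
print(state(),get_contact_force())
m=camera_model("wrist"); im,d=grab_frame("wrist"); save("w_mid",im)
f0=np.mean([get_contact_force() for _ in range(5)],0)
p,q=bar2tcp(xs+3,50,T,y=-.3,ref=(-78,0)); print(movel(p,q,speed=.008,guard=3)); print(state(),get_contact_force()-f0);pause(.2)
print(state(),get_contact_force()-f0,get_time_s())
im,d=grab_frame("wrist"); save("w_hook",im)
E
```

```text
False
[-87.6557  -0.2964  50.0044   0.4699   0.    ] [-0.14598396  0.19500486 -1.27129005]
True
[-8.02597e+01 -9.39200e-01  4.89807e+01  4.66200e-01 -3.00000e-04] [-1.15959612  1.68243994  0.42045199]
[-8.10104e+01 -1.20200e+00  4.84858e+01  4.65000e-01 -1.00000e-04] [-0.83357455  1.30472091  1.22768352] 16.9
```

View pics/w_hook.png

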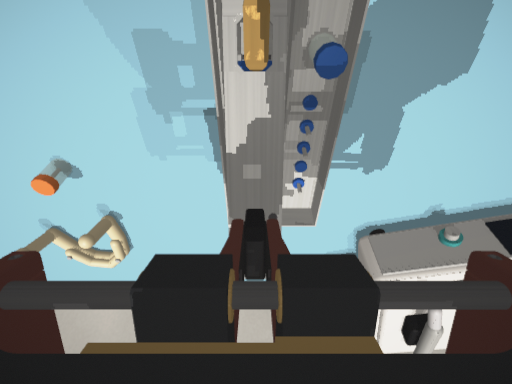

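```bash
python3 - <<'E'
from h import *
im=cv2.imread("pics/w_hook.png");cv2.imwrite("pics/w_hookz.png",cv2.resize(im[0:100,200:310],None,fx=6,fy=6,interpolation=cv2.INTER_CUBIC))
for _ in range(3): print(state(),get_contact_force(),get_moment()); pause(.05)
E
```

```text
[-81.0497  -1.213   48.4447   0.4649   0.    ] [-0.28134659 -0.01430007 -1.68131465] [0.02433735 0.27843089 0.01100364]
[-81.0223  -1.1816  48.4902   0.465   -0.    ] [ 0.10490075 -0.29046778 -1.59531581] [0.06758643 0.31353939 0.03364549]
[-80.9793  -1.1787  48.5055   0.465   -0.    ] [-0.36735493  0.26087967 -1.58611663] [-0.09485821  0.25966902  0.03026419]
```

View pics/w_hookz.png

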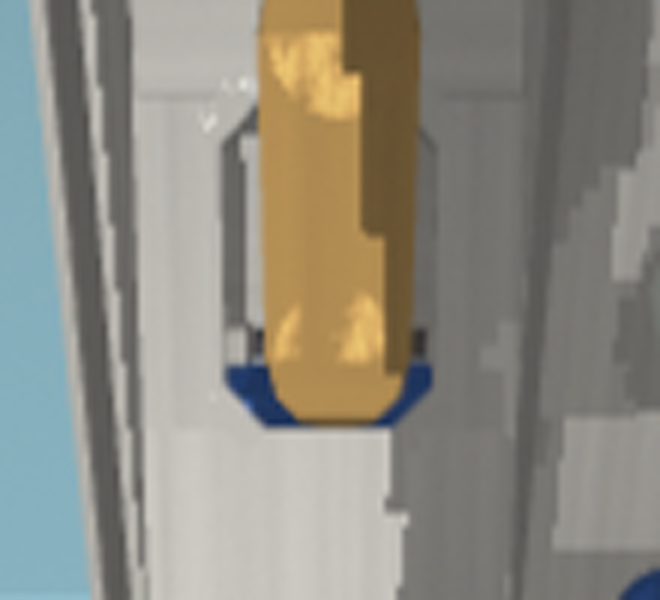

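```bash
cat >> h.py <<'E'
def F(n=8):
    a=[]
    for _ in range(n): a.append(np.r_[get_contact_force(),get_moment()]); pause(.012)
    return np.mean(a,0)
E
python3 - <<'E'
from h import *
T=.47
p,q=bar2tcp(-84,50,T,y=.4,ref=(-78,0)); movel(p,q,speed=.01); pause(.25)
f0=F(12);print(state(),f0.round(2))
for x in np.arange(-83,-76,.5):
    p,q=bar2tcp(x,50,T,y=.4,ref=(-78,0)); movel(p,q,speed=.02); pause(.06)
    f=F(8)-f0; print(x,state(),f.round(2))
    if f[0]<-2.5: break
print(get_time_s())
E
```

```text
[-83.9771   0.3827  49.9833   0.47    -0.    ] [-0.08 -0.22 -1.87  0.02  0.3  -0.  ]
-83.0 [-83.0084   0.4018  49.9748   0.47    -0.    ] [-0.23  0.22  0.33  0.01 -0.   -0.  ]
-82.5 [-8.25191e+01  3.71400e-01  4.99931e+01  4.70000e-01  1.00000e-04] [-0.08  0.29  0.16  0.01  0.   -0.01]
-82.0 [-81.9829   0.3977  49.9964   0.47     0.    ] [-0.32  0.07  0.1  -0.01  0.01  0.  ]
-81.5 [-81.4936   0.3997  49.9944   0.47    -0.    ] [ 0.23  0.28  0.32 -0.   -0.01  0.01]
-81.0 [-81.0224   0.3982  49.9686   0.4699  -0.    ] [ 0.03  0.39  0.11  0.01 -0.02  0.01]
-80.5 [-80.4878   0.4154  50.0035   0.47     0.    ] [ 0.03  0.46  0.11 -0.02  0.01  0.  ]
-80.0 [-80.0827   0.3624  49.9471   0.4698  -0.    ] [-0.4   0.41  0.19  0.    0.02  0.  ]
-79.5 [-79.7232   0.3343  49.9359   0.4697  -0.    ] [-1.13  0.16  0.32  0.02  0.22  0.  ]
-79.0 [-79.4427   0.2703  49.8268   0.4693   0.    ] [-2.12  0.08  0.12  0.04  0.5  -0.01]
-78.5 [-79.1243   0.2081  49.7495   0.469   -0.    ] [-4.14  0.57 -0.12  0.07  0.9   0.01]
21.775
```

```bash
python3 - <<'E'
from h import *
p,q=bar2tcp(-80.7,50.5,.47,y=0,ref=(-78,0)); movel(p,q,speed=.01); pause(.25)
f0=F(12);print(state(),f0.round(2),get_time_s())
ok=True
for th in [.44,.41,.38,.35,.32,.29,.26,.23,.20,.17,.14]:
    zb=50.7 if th>.2 else 50.7-(.2-th)/.06*1.5
    p,q=bar2tcp(-80.7,zb,th,y=0,ref=(-78,0)); g=movel(p,q,speed=.03,guard=5); f=F(4)-f0
    print(th,g,state(),f.round(2))
    if g or np.linalg.norm(f[:3])>4: ok=False;break
pause(.2);print(state(),(F()-f0).round(2),get_time_s())
im,d=grab_frame("wrist"); save("w_lv",im)
cv2.imwrite("pics/w_lvz.png",cv2.cvtColor(cv2.resize(im[0:100,200:310],None,fx=6,fy=6,interpolation=cv2.INTER_CUBIC),cv2.COLOR_RGB2BGR))
im,d=grab_frame("side"); cv2.imwrite("pics/s_lvz.png",cv2.cvtColor(cv2.resize(im[215:290,180:290],None,fx=6,fy=6,interpolation=cv2.INTER_CUBIC),cv2.COLOR_RGB2BGR))
E
```

```text
[-80.2187   0.148   50.686    0.4708  -0.    ] [ 0.13  0.03 -1.69  0.03  0.32  0.01] 22.5
0.44 False [-8.03145e+01  8.40000e-03  5.06993e+01  4.40900e-01 -6.00000e-04] [ 0.15 -0.15 -0.23  0.   -0.05 -0.02]
0.41 False [-8.05510e+01 -4.18000e-02  5.06616e+01  4.11000e-01 -3.00000e-04] [-0.08 -0.12 -0.02 -0.04 -0.05 -0.04]
0.38 False [-8.05916e+01 -3.08000e-02  5.06553e+01  3.80900e-01 -3.00000e-04] [-0.42  0.5  -0.16 -0.01 -0.08 -0.01]
0.35 False [-8.05901e+01 -2.19000e-02  5.06539e+01  3.50900e-01 -3.00000e-04] [-0.21 -0.28  0.08 -0.01 -0.13 -0.01]
0.32 False [-8.05817e+01 -3.41000e-02  5.06537e+01  3.20800e-01 -3.00000e-04] [-0.74 -0.28 -0.43 -0.01 -0.12 -0.03]
0.29 False [-8.06978e+01 -4.76000e-02  5.05862e+01  2.90600e-01 -3.00000e-04] [-0.48 -0.24  0.31 -0.02 -0.15 -0.03]
0.26 False [-8.07561e+01 -5.22000e-02  5.05835e+01  2.60500e-01 -2.00000e-04] [-0.4  -0.52  0.11 -0.03 -0.17 -0.03]
0.23 False [-8.07953e+01 -7.21000e-02  5.05872e+01  2.30500e-01 -2.00000e-04] [-0.55  0.27 -0.11 -0.01 -0.21 -0.03]
0.2 False [-8.08009e+01 -5.33000e-02  5.05811e+01  2.00400e-01 -2.00000e-04] [-0.02 -0.21 -0.37 -0.03 -0.23 -0.02]
0.17 False [-8.07358e+01 -3.62000e-02  4.98478e+01  1.70400e-01 -2.00000e-04] [-0.24 -0.2  -0.39 -0.01 -0.25  0.01]
0.14 False [-8.06901e+01 -3.74000e-02  4.91149e+01  1.40500e-01 -1.00000e-04] [-0.3  -0.15  0.23  0.01 -0.27 -0.02]
[-8.09561e+01 -1.05000e-02  4.92716e+01  1.40100e-01  1.00000e-04] [-0.31  0.13 -0.15 -0.02 -0.27 -0.01] 26.275
```

View pics/w_lvz.png

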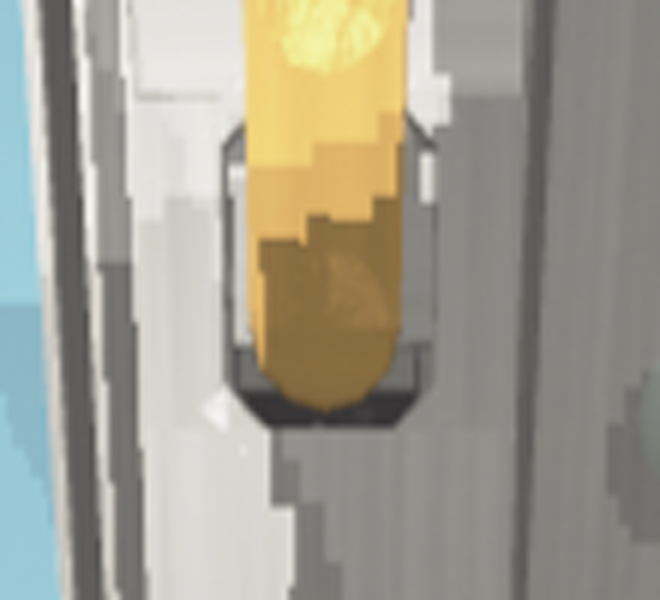

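View pics/s_lvz.png

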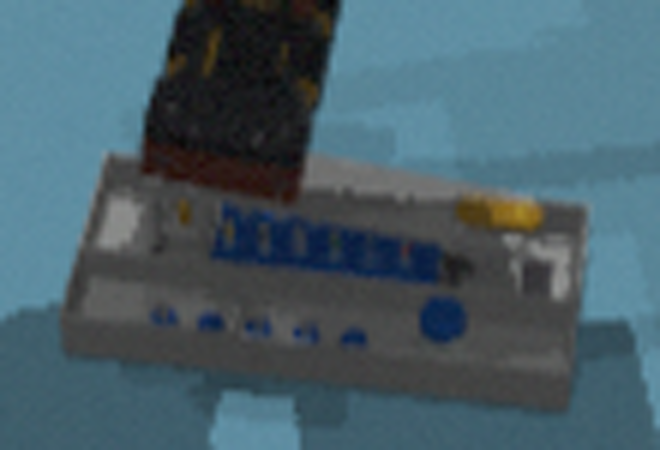

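```bash
python3 - <<'E'
from h import *
f0=F(8)
def go(x,z,th,sp,g=5,y=0):
    p,q=bar2tcp(x,z,th,y=y,ref=(-78,0)); r=movel(p,q,speed=sp,guard=g); f=F(4)-f0
    print((x,z,th),r,state(),f.round(2)); return r or np.linalg.norm(f[:3])>5
L=[(-80.8,47.6,.115,.02),(-83,47.6,.115,.02),(-85.2,47.6,.115,.02)]+[(67-153*np.cos(t),47.4,t,.02) for t in (.10,.085,.075,.065,.055,.045,.035)]
for a in L:
    if go(*a): break
pause(.2);print(state(),(F()-f0).round(2),get_time_s())
im,d=grab_frame("wrist"); save("w_pn",im)
im,d=grab_frame("side"); cv2.imwrite("pics/s_pnz.png",cv2.cvtColor(cv2.resize(im[215:290,180:290],None,fx=6,fy=6,interpolation=cv2.INTER_CUBIC),cv2.COLOR_RGB2BGR))
E
```

```text
(-80.8, 47.6, 0.115) False [-8.06725e+01 -2.56000e-02  4.75144e+01  1.14800e-01 -1.00000e-04] [-0.8   0.43  1.66 -0.    0.01  0.01]
(-83, 47.6, 0.115) False [-8.32955e+01 -7.01000e-02  4.75542e+01  1.14700e-01  1.00000e-04] [-0.31  0.45 -0.08 -0.05 -0.04 -0.01]
(-85.2, 47.6, 0.115) False [-8.53313e+01 -2.03000e-02  4.76078e+01  1.14900e-01  1.00000e-04] [ 0.4  -0.18  0.26 -0.   -0.02 -0.  ]
(np.float64(-85.23563728753794), 47.4, 0.1) False [-8.49285e+01 -9.60000e-03  4.73002e+01  1.00100e-01 -2.00000e-04] [ 0.12  0.16  0.3  -0.01 -0.04  0.01]
(np.float64(-85.44762019885044), 47.4, 0.085) False [-8.52720e+01 -1.78000e-02  4.73194e+01  8.51000e-02 -2.00000e-04] [ 0.1  -0.06  0.51 -0.   -0.02 -0.01]
(np.float64(-85.56988917116774), 47.4, 0.075) False [-8.54811e+01 -6.90000e-03  4.73431e+01  7.50000e-02 -1.00000e-04] [ 0.47  0.02  0.36 -0.02 -0.03  0.01]
(np.float64(-85.67690128170906), 47.4, 0.065) False [-8.58357e+01 -1.04000e-02  4.73327e+01  6.45000e-02 -1.00000e-04] [-0.78  0.56  0.44 -0.    0.03  0.01]
(np.float64(-85.76864582935258), 47.4, 0.055) False [-8.60462e+01 -3.49000e-02  4.72765e+01  5.42000e-02 -1.00000e-04] [-1.5   0.26  0.3   0.06  0.15  0.01]
(np.float64(-85.8451136397199), 47.4, 0.045) False [-8.62044e+01 -2.37000e-02  4.72385e+01  4.41000e-02 -0.00000e+00] [-1.63  0.38  0.79  0.05  0.25 -0.02]
(np.float64(-85.90629706609374), 47.4, 0.035) False [-8.61649e+01  1.20000e-03  4.73501e+01  3.43000e-02 -0.00000e+00] [-2.74  0.56  1.51  0.07  0.37  0.01]
[-8.61487e+01 -2.98000e-02  4.73329e+01  3.46000e-02  0.00000e+00] [-2.48  0.55  0.97  0.06  0.38  0.01] 29.7083
```

View pics/s_pnz.png

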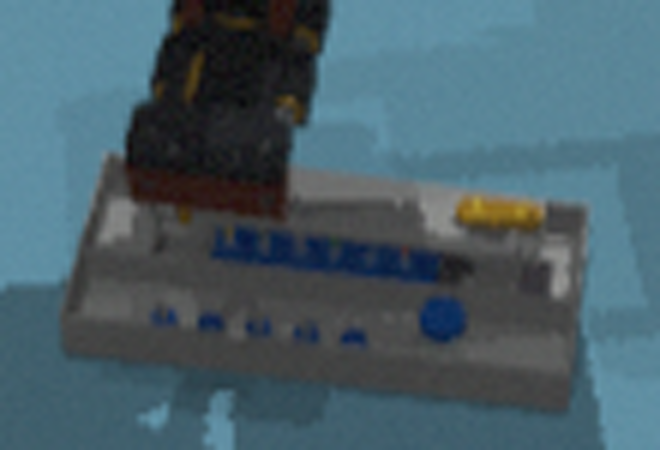

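```bash
python3 - <<'E'
from h import *
fz=np.array([0,0,-1.4])
for th,z in [(.028,47.3),(.022,47.2),(.016,47.1),(.011,47),(.006,46.9),(.001,46.7)]:
    p,q=bar2tcp(-86.1,z,th,y=0,ref=(-78,0)); r=movel(p,q,speed=.015,guard=8); f=F(4)
    s=state((88,0)); print(th,r,s,f.round(2))
    if r or np.linalg.norm(f[:3]-fz)>13: break
pause(.2);print(state((88,0)),F().round(2),get_time_s())
im,d=grab_frame("wrist"); save("w_pr",im)
im,d=grab_frame("side"); cv2.imwrite("pics/s_prz.png",cv2.cvtColor(cv2.resize(im[215:290,180:290],None,fx=6,fy=6,interpolation=cv2.INTER_CUBIC),cv2.COLOR_RGB2BGR))
E
```

```text
0.028 False [ 7.94036e+01 -9.22000e-02  5.14922e+01  2.69000e-02 -1.00000e-04] [-2.87  0.54 -2.46  0.16  0.53  0.03]
0.022 False [ 7.95513e+01 -1.76000e-01  5.03865e+01  2.11000e-02 -1.00000e-04] [-3.2  -0.02 -3.67  0.05  0.54  0.02]
0.016 False [ 7.96869e+01 -7.80000e-02  4.94868e+01  1.54000e-02 -0.00000e+00] [-2.94  0.56 -4.07  0.05  0.55  0.01]
0.011 False [ 7.98371e+01  8.50000e-03  4.85971e+01  1.08000e-02 -1.00000e-04] [-2.22  0.32 -5.11  0.08  0.53  0.03]
0.006 False [ 8.00722e+01  2.03000e-02  4.77955e+01  6.20000e-03 -0.00000e+00] [-2.26  0.49 -4.78  0.09  0.46  0.01]
0.001 False [ 8.03494e+01  2.61000e-02  4.69820e+01  1.70000e-03 -0.00000e+00] [-1.43  0.95 -4.37  0.07  0.28 -0.02]
[8.01232e+01 2.08000e-02 4.69503e+01 1.40000e-03 0.00000e+00] [-0.85  0.19 -4.72  0.05  0.23  0.  ] 31.775
```

View pics/s_prz.png

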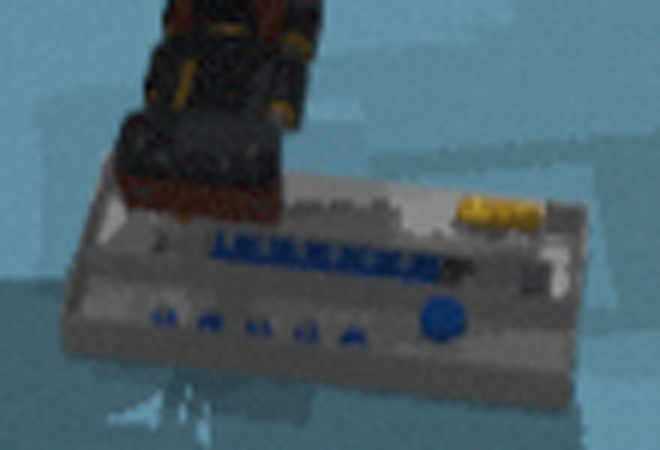

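View pics/w_pr.png

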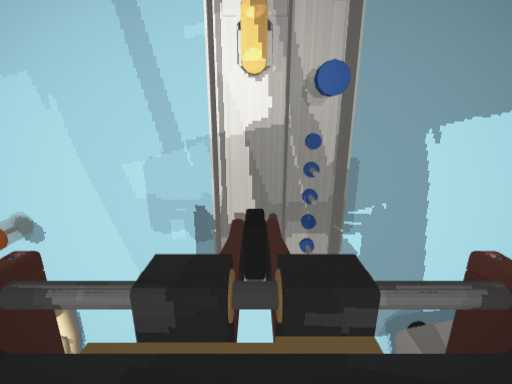

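```bash
python3 - <<'E'
from h import *
m=camera_model("wrist")
rb=q2R(get_eef_rot())*RT.inv();tcp=get_tcp_pos()
im=cv2.imread("pics/w_pr.png")
z=cv2.resize(im[0:110,200:310],None,fx=6,fy=6,interpolation=cv2.INTER_CUBIC)[:600]
cv2.imwrite("pics/w_prz.png",z)
for b in [(-78,0,3),(-50,-6,3),(-50,6,3),(-64,-10,3),(-64,10,3),(-64,-18,3),(-64,18,3)]:
    w=tcp+rb.apply(np.array(b)/1000-G); u=proj(m,w)[0]; print(b,((u-[200,0]+.42)*6).round(0))
for c in [(-75.1+20,0,59),(-75.1-20,0,59),(-65,-7,59),(-65,7,59)]:
    w=RC.apply(np.array(c)/1000)+[CX,CY,0];u=proj(m,w)[0]; print("head",c,((u-[200,0]+.42)*6).round(0))
E
```

```text
(-78, 0, 3) [325.  98.]
(-50, -6, 3) [263. 430.]
(-50, 6, 3) [387. 430.]
(-64, -10, 3) [219. 268.]
(-64, 10, 3) [431. 268.]
(-64, -18, 3) [134. 268.]
(-64, 18, 3) [516. 268.]
head (-55.099999999999994, 0, 59) [324. 448.]
head (-95.1, 0, 59) [324. -64.]
head (-65, -7, 59) [246. 329.]
head (-65, 7, 59) [402. 329.]
```

View pics/w_prz.png

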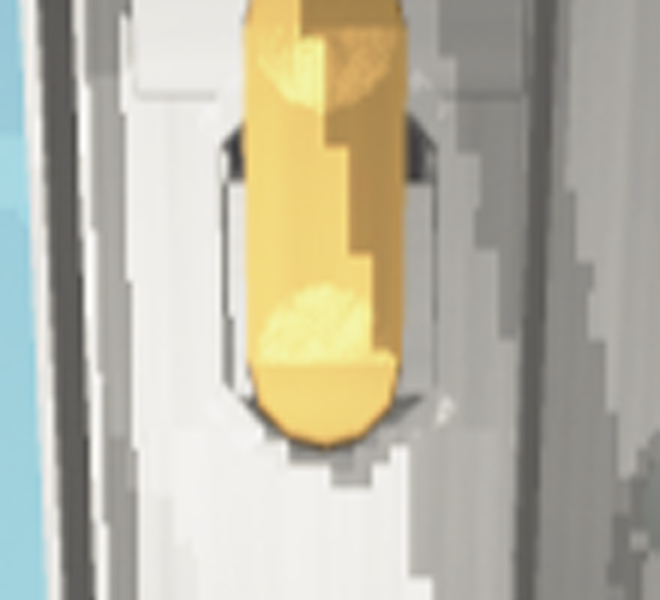

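```bash
python3 - <<'E'
from h import *
f0=F(8);print(f0.round(2))
for th,z in [(0,46.4),(0,46.1),(0,45.8),(-.002,45.6),(-.004,45.4)]:
    p,q=bar2tcp(-86.0,z,th,y=0,ref=(-78,0)); r=movel(p,q,speed=.015,guard=7); pause(.1);f=F(6)
    print(th,z,r,state((88,0)),state()[2],f.round(2))
    if r or f[2]-f0[2]>7: break
print(get_time_s())
E
```

```text
[-1.02 -0.04 -4.27  0.04  0.21 -0.01]
0 46.4 False [ 8.01559e+01  2.63000e-02  4.65354e+01  3.00000e-04 -0.00000e+00] 46.4831 [-1.42  0.1  -2.86  0.03  0.19 -0.01]
0 46.1 False [8.01807e+01 4.48000e-02 4.65118e+01 4.00000e-04 1.00000e-04] 46.4392 [-2.32 -0.56  2.47 -0.03  0.4   0.01]
0 45.8 False [8.02001e+01 4.35000e-02 4.65225e+01 6.00000e-04 1.00000e-04] 46.4256 [-3.31 -0.59  5.19 -0.12  0.57 -0.01]
33.1417
```

```bash
python3 - <<'E'
from h import *
p,q=bar2tcp(-86.0,46.4,0,y=0,ref=(-78,0)); movel(p,q,speed=.015); pause(.2); print(F(6).round(2),state((88,0)))
set_gripper(.04); pause(.2); print(F(6).round(2))
t=get_tcp_pos(); movel([t[0],t[1],t[2]+.1],q,speed=.12)
goto([.67,.225,.16],R2q(down(np.pi))); pause(.2)
m=camera_model("wrist"); im,d=grab_frame("wrist"); save("w_f",im); np.savez("pics/w_f.npz",d=d,**m)
im,d=grab_frame("side"); save("s_f",im); im,d=grab_frame("top"); save("t_f",im)
print(get_time_s(),get_contact_force())
E
```

```text
[-1.89 -0.23  2.31 -0.02  0.34  0.01] [ 8.01144e+01  3.15000e-02  4.64954e+01  2.00000e-04 -0.00000e+00]
[ 0.23 -0.06  0.    0.06 -0.01  0.  ]
36.2167 [-0.55297657 -0.45608114 -0.95226418]
```

View pics/w_f.png

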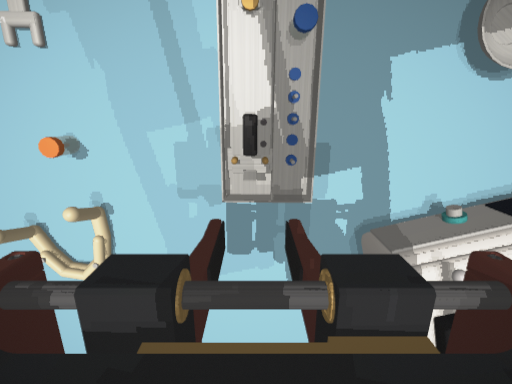

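```bash
python3 - <<'E'
from h import *
goto([.69,.222,.09],R2q(down(np.pi))); pause(.2)
m=camera_model("wrist"); im,d=grab_frame("wrist"); save("w_f2",im); np.savez("pics/w_f2.npz",d=d,**m)
p=cv2.imread("pics/w_f2.png")
def px(c): return proj(m,RC.apply(np.array(c)/1000)+[CX,CY,0])[0]
u0=px((70,0,49)).astype(int)
y0=max(u0[1]-50,0);x0=u0[0]-55
z=cv2.resize(p[y0:y0+95,x0:x0+110],None,fx=6,fy=6,interpolation=cv2.INTER_CUBIC);cv2.imwrite("pics/w_f2z.png",z)
for n,c in {"tailL":(80,-18,49),"tailR":(80,18,49),"pinL":(67,-14.5,58.5),"pinR":(67,14.5,58.5),"bendmid":(77,0,51.4),"bendL":(77,-6,51.4),"bendR":(77,6,51.4),"notchN":(62.75,-18,49),"wall":(115,0,34)}.items(): print(n,((px(c)-[x0,y0]+.42)*6).round())
print(get_time_s())
E
```

```text
tailL [183. 387.]
tailR [485. 388.]
pinL [203. 285.]
pinR [464. 286.]
bendmid [334. 365.]
bendL [283. 365.]
bendR [385. 366.]
notchN [179. 239.]
wall [335. 628.]
36.8583
```

View pics/w_f2z.png

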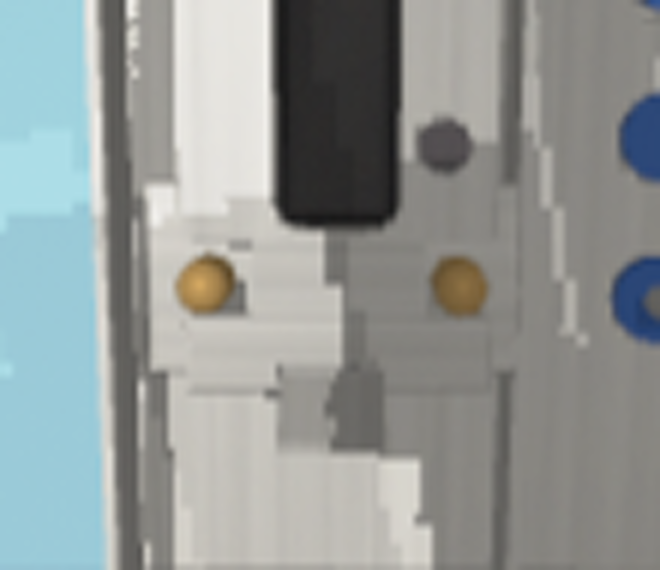

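```bash
python3 - <<'E'
from h import *
m=dict(np.load("pics/w_f2.npz"))
def h(x,y,z):
    u=proj(m,RC.apply(np.array([x,y,z])/1000)+[CX,CY,0])[0];i,j=int(round(u[1])),int(round(u[0]))
    if not(0<=i<384): return None
    w=pix2w("",u[0],u[1],m=m,depth=np.median(m["d"][max(i-1,0):i+2,j-1:j+2]));return round(w[2]*1000,1)
print("tail top",h(77.5,-11,49),h(77.5,11,49),"web",h(67,0,49),"ledge",h(60,-20.5,46),h(67,20.5,46),"mid bar",h(20,8,49),h(0,8,49),"leaf",h(79,0,53),h(82,0,58),"nose",h(-40,0,49))
print(get_gripper_width(),get_contact_force(),get_time_s())
job_done()
E
```

```text
tail top 50.4 50.5 web 50.1 ledge 47.2 47.6 mid bar 50.7 50.8 leaf 55.8 60.9 nose None
0.0399829813704265 [0.08910357 0.2768473  0.70043467] 36.8583
the job is handed in; nothing more can be done
```

I fitted the steel bar over the drills, the clip snapped over its tail, and I let go and handed the job in at about 37 s of the 69 s allowed.

- **Hooking the stud:** I gripped the steel bar, not the turquoise copies, and hooked its nose under the head at about 0.47 rad. I felt the stem's nose side at cassette x ≈ -80.1 mm, so the stem axis is at about -75.1 mm.
- **Seating:** I levelled the bar, moved it about 5 mm noseward and lowered it onto the pins. The highest force change I measured was about 9.5 N, when I pressed the bar against its seat, against the 20 N limit.

**Last checks:**
- Both pins are in the notches.
- The clip's bend is at its rest position and overlaps the tail end by about 2.5 mm.
- The top of the bar reads about 3 mm above the ledge along its length, so it is level and seated.
- The gripper is open and clear of everything.

**What disagreed:**
- The first feel for the stem stopped about 1 mm early with no lasting force, so I repeated it in small steps.
- Between first contact with the clip and reaching the seat, the force on the tool briefly read about 3 N downward; I did not find the cause.
- Depth readings are about 1.5 mm high throughout, and the arm's own reading at the seat was 46.5 mm instead of 46 mm.
- The nose was out of view in the final depth picture. I last saw it under the head just before the final lowering, about 0.7 mm above its seat.

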